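# Restack the slip clutch of a garden machine on the storeroom bench

## Robot

A 6-joint arm with a two-finger parallel gripper is mounted at the origin on the work surface. World frame = base frame: x ahead of the robot, y to its left, z up, the work surface at z = 0. Lengths are in m, angles in rad, forces in N, time in s.
With the tool pointing down it reaches from about 0.35 to 0.85 m from the base axis. Payload 8.1 kg.
Tool frame: the origin (TCP) lies at the very end of the fingers, on their centre line; the grasp point (between the pads) lies 19 mm behind it; z points along the fingers, y is the line along which they close (so a half turn about z gives the same grasp; the last joint's range is limited). The gripper opens to 93 mm and grips with 3 to 60 N. Pads are 15 mm wide; open, the fingers measure 128 mm over their backs; the gripper's body (75 mm by 188 mm) begins 65 mm behind the grasp point.
Start: joints at [1.194, 0.13, 1.488, -0, 1.523, -0.085], TCP at [0.173, 0.575, 0.219] pointing down, gripper open.
Joint ranges: [-2.96, 2.96], [-0.89, 2.26], [0.02, 2.5], [-1.34, 4.48], [0, 2.73], [-2.66, 2.66]. Speed limits (rad/s): [2.39, 2.39, 2.79, 3.14, 3.14, 3.14].

## Interface

Orientations are given as a rotation vector (axis times angle).
In Python, from plant import monitor, eyes, ticket gives the robot as it stands.
- The arm moves only by the tool arm_command, never from a script. Its argument "deltas" is a list that holds one entry, the list of rows, each a list of 6 numbers: the shift along the world's x, y, z in cm, then the turn, a rotation vector about the world's x, y, z in degrees. In form: [[[tx, ty, tz, rx, ry, rz], ...]]. A call has 1 to 12 rows; each row shifts and turns the commanded pose from where the row before left it; what a row does not reach is not made up. A row lasts 1/12 s, in which the tool goes at most 41.7 mm and 7.16 degrees, less where a joint would pass 70% of its speed; a pose out of reach is approached as far as the arm can. A call is refused whole if a number of a shift passes 4.17 or a number of a turn 7.16, either way. A call with a gripper value outside its range is refused whole. "gripper" is the opening, from -1 (shut) to 1 (fully open), set as the call begins (left out, the last holds). The fingers move at their own pace and stop on an object; "squeeze" is the grip in N (left out, the last holds). Time passes only in rows, so rows that do not move let the fingers close. It gives the time, the measured TCP pose, the force, the opening and the grip force at its end, in the units of the state.
- monitor.read_state(): the state, without advancing time (a new reading comes with each control period).
- eyes.read_camera(name): name is "scene" or "top" or "wrist"; returns the picture (480x640x3 uint8, blue, green, red); there is no depth.
- eyes.camera_model(name): a dict with "fx", "fy", "cx", "cy" (pixels), "rvec" (rotation vector, rad) and "tvec" (3), from world to camera coordinates, as OpenCV has them. Camera axes: x right, y down, z forward; pixel columns grow to the right and rows downward; lengths in m; the calibration is good to about 2 mm. The wrist camera is an equidistant fisheye: a pixel r from the principal point sees the ray r / f radians off the axis. A picture is of the moment at which its call begins: read the wrist's pose just before it. camera_model takes no time and is no camera call; for the wrist camera it gives the pose at the moment of the call.
- ticket.close_job(): hands the job in; it is judged then, once.
The state is a dict: "t": time; "q": joint angles; "dq": joint speeds; "joint_torque": joint torques, N m; "tool_pos": TCP position; "orientation": TCP orientation; "force": force on the tool from outside, world axes, zero at the start; "wrist_torque": the same for the moment, N m; "opening": finger opening in m; "gripper_force": force on a finger pad.
Only numpy, scipy, OpenCV 4.12 (cv2) and the standard library are available. Lean on these libraries where they do the work, as an engineer would, in place of code of your own. Each camera call takes 0.05 s, during which the arm holds its last target. There are 200 camera calls.

## Task

Reassemble the slip clutch: put the lined disc on the splined hub with its tab over the lug of the hub's foot, then put the bare steel plate on top of it with its tab pointing the opposite way, both fully home and flat. Feel for the splines by turning each part a little under a light hand, never forcing it (contact forces below 40 N), and let go of it once home; leave the other things on the bench where they are.

Things in the scene. Friction and masses are not known exactly. Their poses are not given: they have to be found in the camera images.
- hub: Clutch hub, fixed to the bench. Origin: centre of the underside of its foot; z up, x towards the lug. Round grey foot, diameter 100, 10 high, then a round dark pedestal, diameter 52, up to z = 45: its flat top is the shoulder the disc seats on. From it rises the bright splined shaft.
- shoulder (a point): Centre of the shoulder, 45 above the bench. The shaft is braked here: it holds still below 0.8 N m. Its angle is NOT reported: the fit lies up to 20 degrees either way from the tab exactly over (or 180 degrees from) the lug; it has about 6 degrees of play either way, is the same for both parts and repeats every 60 degrees (take the one nearest the lug line).
- spline_end (a point): Centre of the splines' upper ends, 69 above the bench. Six straight splines, 6 wide with rounded ends, run from here down to the shoulder; core diameter 23, over the splines 36. A part that is not turned to the fit rests here with its underside at 69; turned to the fit it can sink.
- pilot_tip (a point): Top of the shaft, 89 above the bench: a cone, diameter 8 at the tip, 23 at 75 above the bench, then a plain pilot of diameter 23 down to the spline ends. It centres the bore of a part that is lowered a few mm off-centre; a part that hangs up above 71 is too far off: its side force points the way to shift it.
- lug_end (a point): Outer end of the lug's top: a grey block on the foot, 14 wide, from 32 to 58 from the hub's axis along its x, top 32 above the bench (clear below the seated parts).
- disc: Lined disc, loose, flat on a fixed round wooden block (diameter 44, 20 high): steel ring 10 thick, brown lining, twelve-sided, 60 across flats (flats at its +y and -y sides to grip). Bore: 6 inward teeth 7 wide, tips on diameter 26.4, roots 38.4, one in line with the tab. One plain tab 12 wide. 130 g. Origin: centre of underside, z up, x towards tab. Home: underside 45 above the bench.
- disc_tab (a point): Outer end of the disc's tab, at mid thickness, 43 from the disc's centre along its x.
- plate: Bare steel separator plate, loose, flat on another such block: bore and teeth like the disc's, but 8 thick, no lining, 64 across flats (so fingers gripping it clear the disc below), and its tab is forked: two prongs 6 wide, 8 apart. About 130 g. Origin: centre of the underside, z up, x towards the forked tab. Home: on the disc, underside 55 above the bench.
- plate_tab (a point): Between the prong ends of the plate's tab, at mid thickness, 43 from the plate's centre along its x.
- wrench: Bystander: steel wrench 150 long lying between the hub and the robot.
- collar: Bystander: dark plain steel collar without teeth, diameter 54, 18 high.
- jar: Bystander: glass jar, diameter 60, 75 high.
- tape: Bystander: grey ring of tape, diameter 90, 25 high.
- paint_tin: Bystander: paint tin, diameter 100, 110 high.
- cleaner: Bystander: white bottle of cleaner, diameter 70, 190 high.
- brush: Bystander: hand brush 200 long.
Not all that is in view belongs to the job. Leave any green or yellow look-alike of the plate alone.

How it is judged:
On the way:
1. the lined disc is fully home on the hub, its tab on the lug's side, and let go (horizontal distance between disc and hub below 0.003 m and z of disc in the frame of hub between 0.041 and 0.0475 m and angle between disc's own z axis and vertical below 0.06 rad and x of disc_tab in the frame of hub above 0.034 m and contact force between the fingers and disc below 0.2 N), for 0.2 s.
At the end, for the whole second after the job is handed in: Disc on the shoulder and plate on the disc, each within 2.5 mm of fully down, centred within 3 mm, flat within 0.06 rad; the disc's tab within about 37 degrees of the lug's direction, the plate's tab opposite the disc's within about 28 degrees; both at rest and released (horizontal distance between each of disc, plate and hub below 0.003 m and z of disc in the frame of hub between 0.041 and 0.0475 m and angle between each of disc, plate's own z axis and vertical below 0.06 rad and x of disc_tab in the frame of hub above 0.034 m and z of plate in the frame of hub between 0.051 and 0.0575 m and x of plate_tab in the frame of disc below -0.038 m and linear speed of each of disc, plate below 0.02 m/s); the robot touches nothing.
It fails at once if the disc or the plate is pressed on the hub or on one another with more than 40 N (contact force between any of disc, plate and hub above 40 N or contact force between disc and plate above 40 N).
It fails at once if another thing on the bench is moved more than 30 mm (distance of any of wrench, collar, jar, tape, paint_tin, cleaner, brush from where it was at the start of the episode above 0.03 m).
It also fails if it takes over 72 s, if anything falls off the work surface, if the arm or the gripper's body presses on something with over 40 N, if the wrist force passes 120 N, or if a joint passes its speed limit or range.

## Working session

There is one attempt and no reset: what is moved stays moved. The work goes in short steps, Python scripts to look and compute and a tool call to move; the robot and the scene stay as the last step left them, time stands still between calls to the robot, and variables do not carry over. Pictures are saved under pics/ and viewed, at most 10 in all, crops included, and the job is handed in when it is done.

Besides the shell and the picture viewer there is one more tool, called after "Emit:" by a JSON object that holds its "method" and its "body". arm_command: Moves the arm, as the interface text tells. Its arguments: {"type":"object","properties":{"deltas":{"type":"array"},"gripper":{"type":"number"},"squeeze":{"type":"number"}},"required":["deltas"]}

```bash
mkdir -p pics
cat > h.py <<'E'
import numpy as np, cv2
from plant import monitor, eyes, ticket
def ray(name,u,v,m=None):
    m=m or eyes.camera_model(name)
    R,_=cv2.Rodrigues(np.array(m['rvec'],float)); t=np.array(m['tvec'],float).ravel()
    x=(u-m['cx'])/m['fx']; y=(v-m['cy'])/m['fy']
    if name=='wrist':
        r=np.hypot(x,y); d=np.array([x/r*np.sin(r),y/r*np.sin(r),np.cos(r)]) if r>1e-9 else np.array([0,0,1.])
    else: d=np.array([x,y,1.])
    return -R.T@t, R.T@d
def at(name,u,v,z,m=None):
    c,d=ray(name,u,v,m); return c+d*(z-c[2])/d[2]
E
python3 - <<'E'
from h import *
s=monitor.read_state(); print(s)
for n in ("top","scene"):
    cv2.imwrite(f'pics/{n}0.png',eyes.read_camera(n)); print(eyes.camera_model(n))
E
```

```text
{'t': 0.0, 'q': array([ 1.19358324e+00,  1.31117762e-01,  1.48926866e+00, -4.38854399e-05,
        1.52299948e+00, -8.54158431e-02]), 'dq': array([ 0.00091497,  0.00102863, -0.00096025,  0.00155824, -0.00135179,
       -0.00176351]), 'joint_torque': array([ 2.19823050e-04, -5.59864318e+01, -4.91738105e+01,  7.67602259e-02,
        3.59794346e-02, -9.35649041e-05]), 'tool_pos': array([0.17239931, 0.57410923, 0.21761921]), 'orientation': array([-4.56672591e-01, -3.10785007e+00,  2.75726400e-03]), 'force': array([ 0.4754077 , -0.23550758, -0.23110609]), 'wrist_torque': array([ 0.01487696, -0.00308233,  0.01073767]), 'gripper_force': 0.0, 'opening': 0.09295138238451554}
{'fx': 581.3403812204002, 'fy': 581.3403812204002, 'cx': 322.72277989262346, 'cy': 241.0861772687575, 'rvec': array([ 2.20230943, -2.14912214,  0.12699003]), 'tvec': array([-0.01610803,  0.55578874,  1.3179921 ])}
{'fx': 503.5204372424253, 'fy': 503.5204372424253, 'cx': 317.30809015707393, 'cy': 232.2800777425601, 'rvec': array([ 1.45585005,  2.3622977 , -0.67054832]), 'tvec': array([ 0.24744646, -0.36064973,  1.51070065])}
```

View pics/top0.png

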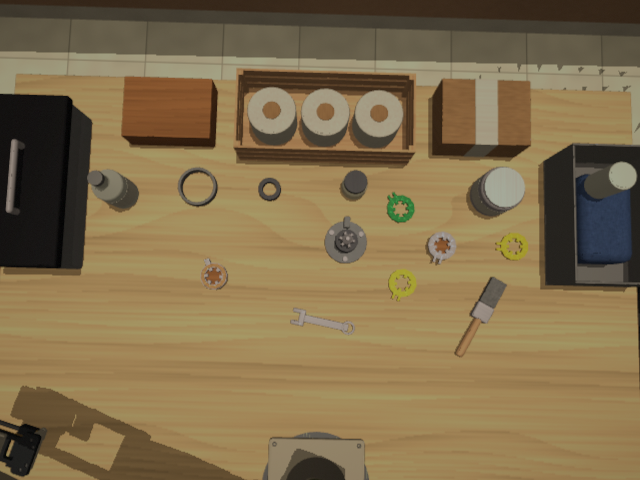

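View pics/scene0.png

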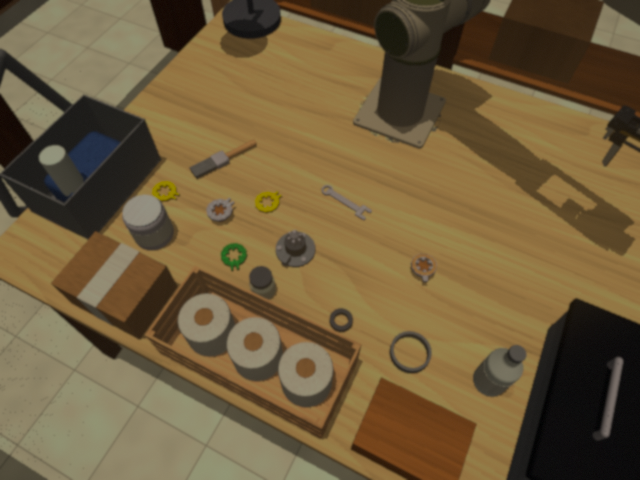

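The top view shows the disc at about (214,276) with its tab up-left, the hub at (346,241) with its lug up, and the plate at (441,247) with its tab pointing down. Next I'll enlarge those three areas.

Run:
```python
from h import *
im=cv2.imread('pics/top0.png')
o=[]
for (x,y) in ((214,274),(346,241),(441,249)):
    o.append(cv2.resize(im[y-33:y+33,x-22:x+22],None,fx=6,fy=6,interpolation=cv2.INTER_CUBIC)); print(x-22,y-33)
cv2.imwrite('pics/crop0.png',np.hstack(o))
```

```text
192 241
324 208
419 216
```

View pics/crop0.png

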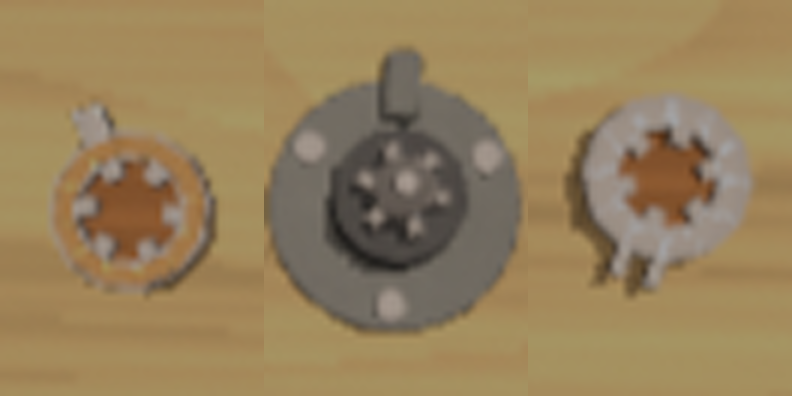

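Crop positions: the disc ring is centred at (130,211) with its tab end at (88,106). The hub foot is at (394,206), the tip at (406,183), the lug end at (402,52), and the spline ends ring the tip. The plate is at (667,180), with its prong ends at (617,274) and (652,286).

Run:
```python
from h import *
off=[(192,241),(324,208),(419,216)]
def P(i,x,y,z):
    x-=264*i; return at('top',(x+.5)/6-.5+off[i][0],(y+.5)/6-.5+off[i][1],z)
def show(n,c,t):
    d=t-c; print(n,c.round(4),'tab',t.round(4),'ang',np.degrees(np.arctan2(d[1],d[0])).round(1),np.hypot(*d[:2]).round(4))
show('disc',P(0,130,211,.028),P(0,88,106,.025))
f=P(1,394.5,206,.008); show('hub foot->lug',f,P(1,402,52,.032))
print('tip',P(1,406,183,.089))
sp=[P(1,x,y,.069) for x,y in ((393,152),(431,160),(442,197),(414,228),(375,218),(365,180))]
c=np.mean(sp,0);print('spl',c,[np.degrees(np.arctan2(*(p-c)[1::-1])).round(1) for p in sp],[np.hypot(*(p-c)[:2]).round(4) for p in sp])
show('plate',P(2,667.5,180,.027),P(2,634.5,280,.024))
m=eyes.camera_model('wrist');print(m, ray('wrist',m['cx'],m['cy']))
```

```text
disc [0.4697 0.2469 0.028 ] tab [0.5098 0.2652 0.025 ] ang 24.6 0.044
hub foot->lug [ 0.5575 -0.056   0.008 ] tab [ 0.615  -0.0565  0.032 ] ang -0.5 0.0575
tip [ 0.5578592  -0.05584435  0.089     ]
spl [ 0.55769638 -0.05600554  0.069     ] [np.float64(16.6), np.float64(-42.1), np.float64(-100.1), np.float64(-163.6), np.float64(136.9), np.float64(78.0)] [np.float64(0.0145), np.float64(0.0152), np.float64(0.0148), np.float64(0.0151), np.float64(0.0152), np.float64(0.0148)]
plate [ 0.5527 -0.2796  0.027 ] tab [ 0.5137 -0.2675  0.024 ] ang 162.8 0.0407
{'fx': 371.64829954431775, 'fy': 371.64829954431775, 'cx': 320.65135737942427, 'cy': 240.60887816285447, 'rvec': array([-2.35544817, -1.75120651, -0.21594934]), 'tvec': array([-0.60009083, -0.02760584,  0.38953907])} (array([0.10753823, 0.59474197, 0.38383497]), array([ 0.23366843, -0.07140243, -0.96969106]))
```

Emit:
{"method": "arm_command", "body": {"deltas": [[[2.48, -2.73, -0.4, 0, 0, 3.44], [2.48, -2.73, -0.4, 0, 0, 3.44], [2.48, -2.73, -0.4, 0, 0, 3.44], [2.48, -2.73, -0.4, 0, 0, 3.44], [2.48, -2.73, -0.4, 0, 0, 3.44], [2.48, -2.73, -0.4, 0, 0, 3.44], [2.48, -2.73, -0.4, 0, 0, 3.44], [2.48, -2.73, -0.4, 0, 0, 3.44], [2.48, -2.73, -0.4, 0, 0, 3.44], [2.48, -2.73, -0.4, 0, 0, 3.44], [2.48, -2.73, -0.4, 0, 0, 3.44], [2.48, -2.73, -0.4, 0, 0, 3.44]]], "gripper": 1, "squeeze": 15}}

```text
t: 1.1
tool_pos: [0.4709, 0.2454, 0.1701]
orientation: [0.673, -3.068, 0.0]
force: [1.5, 1.0, -1.0]
opening: 0.0929
gripper_force: 0.0
```

Emit:
{"method": "arm_command", "body": {"deltas": [[[0, 0, 0, 0, 0, 0], [0, 0, 0, 0, 0, 0], [0, 0, 0, 0, 0, 0]]]}}

```text
t: 1.35
tool_pos: [0.4697, 0.2471, 0.1702]
orientation: [0.665, -3.069, -0.0]
force: [-1.2, 0.0, -0.0]
opening: 0.0931
gripper_force: 0.0
```

```bash
cat >> h.py <<'E'
from scipy.spatial.transform import Rotation as Ro
def pose():
    s=monitor.read_state(); R=Ro.from_rotvec(s['orientation']).as_matrix()
    print('t',round(s['t'],2),'p',s['tool_pos'].round(4),'yang',np.degrees(np.arctan2(R[1,1],R[0,1])).round(2),'z',R[:,2].round(4),'F',s['force'].round(2),'M',s['wrist_torque'].round(2),'q',s['q'].round(2)); return s
E
python3 - <<'E'
from h import *
pose()
m=eyes.camera_model('wrist'); im=eyes.read_camera('wrist'); cv2.imwrite('pics/w1.png',im); np.save('w1.npy',m)
E
```

```text
t 1.35 p [0.4697 0.2471 0.1702] yang 114.46 z [-1.1e-03  1.0e-04 -1.0e+00] F [-1.21  0.01 -0.01] M [0.01 0.02 0.05] q [ 0.39 -0.03  1.74  0.    1.43 -1.61]
```

View pics/w1.png

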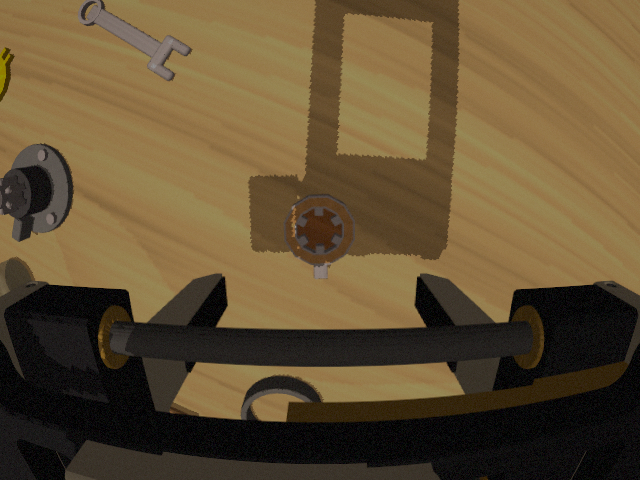

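The wrist view shows the disc centred at about (320,230) between the fingers, with its tab end at (321,277), in line with the tool axis.

Run:
```python
from h import *
m=np.load('w1.npy',allow_pickle=True).item()
c=at('wrist',320,229.5,.03,m);t=at('wrist',321,277,.027,m);d=t-c
print(c,t,np.degrees(np.arctan2(d[1],d[0])),np.hypot(*d[:2]))
im=cv2.imread('pics/w1.png');cv2.imwrite('pics/w1c.png',cv2.resize(im[185:290,265:375],None,fx=5,fy=5,interpolation=cv2.INTER_CUBIC))
```

```text
[0.46962633 0.24775779 0.03      ] [0.50893026 0.26655539 0.027     ] 25.56004580917299 0.043567754887279965
```

View pics/w1c.png

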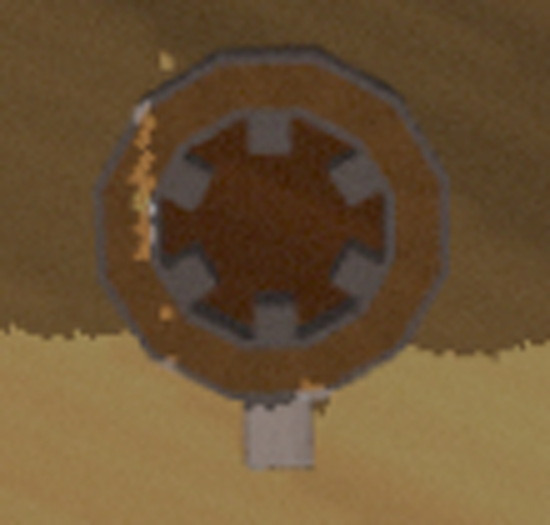

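The crop confirms it: the ring is centred at (319.5,229.8) and the tab end is at (320.8,278.6). I'm descending to grip.

Emit:
{"method": "arm_command", "body": {"deltas": [[[0, 0.04, -3.5, 0, 0, 1], [0, 0, -3.5, 0, 0, 0], [0, 0, -3.5, 0, 0, 0], [0, 0, -3.0, 0, 0, 0], [0, 0, -2.0, 0, 0, 0], [0, 0, -0.8, 0, 0, 0], [0, 0, 0, 0, 0, 0], [0, 0, 0, 0, 0, 0]]]}}

```text
t: 2.07
tool_pos: [0.4701, 0.2484, 0.0084]
orientation: [-0.697, 3.063, 0.0]
force: [0.9, -0.2, 1.2]
opening: 0.0932
gripper_force: 0.0
```

Emit:
{"method": "arm_command", "body": {"deltas": [[[0, 0, 0, 0, 0, 0], [0, 0, 0, 0, 0, 0], [0, 0, 0, 0, 0, 0], [0, 0, 0, 0, 0, 0], [0, 0, 0, 0, 0, 0], [0, 0, 0, 0, 0, 0], [0, 0, 0, 0, 0, 0], [0, 0, 0, 0, 0, 0]]], "gripper": -1}}

```text
t: 2.73
tool_pos: [0.4706, 0.2475, 0.0081]
orientation: [-0.695, 3.063, -0.0]
force: [-1.5, -1.9, 5.2]
opening: 0.0599
gripper_force: 15.0
```

Emit:
{"method": "arm_command", "body": {"deltas": [[[0, 0, 2.0, 0, 0, 0], [0, 0, 4.0, 0, 0, 0], [0, 0, 4.0, 0, 0, 0], [0.97, -3.37, 1.5, 0, 0, -4.2], [0.97, -3.37, 0, 0, 0, -4.2], [0.97, -3.37, 0, 0, 0, -4.2], [0.97, -3.37, 0, 0, 0, -4.2], [0.97, -3.37, 0, 0, 0, -4.2], [0.97, -3.37, 0, 0, 0, -4.2], [0.97, -3.37, 0, 0, 0, -4.2], [0.97, -3.37, 0, 0, 0, -4.2], [0.97, -3.37, 0, 0, 0, -4.2]]]}}

```text
t: 3.73
tool_pos: [0.5573, -0.0575, 0.1221]
orientation: [-0.341, -3.122, -0.0]
force: [0.9, -0.2, -0.7]
opening: 0.0599
gripper_force: 15.0
```

Emit:
{"method": "arm_command", "body": {"deltas": [[[0, 0, 0, 0, 0, 0], [0, 0, 0, 0, 0, 0], [0, 0, 0, 0, 0, 0]]]}}

```text
t: 3.98
tool_pos: [0.5569, -0.0555, 0.122]
orientation: [-0.335, -3.122, -0.001]
force: [-0.6, 0.6, -1.2]
opening: 0.0597
gripper_force: 15.0
```

Run:
```python
from h import *
pose()
im=eyes.read_camera('top'); a=im[208:274,302:390]
m=eyes.camera_model('wrist'); w=eyes.read_camera('wrist'); cv2.imwrite('pics/w2.png',w); np.save('w2.npy',m)
cv2.imwrite('pics/w2c.png',cv2.resize(w[150:360,190:450],None,fx=3,fy=2.8,interpolation=cv2.INTER_CUBIC)[:,:780])
```

```text
t 3.98 p [ 0.5569 -0.0555  0.122 ] yang 77.77 z [-1.3e-03  8.0e-04 -1.0e+00] F [-0.57  0.64 -1.22] M [ 0.03 -0.02 -0.01] q [-0.19  0.09  1.71  0.    1.34 -1.55]
```

View pics/w2c.png

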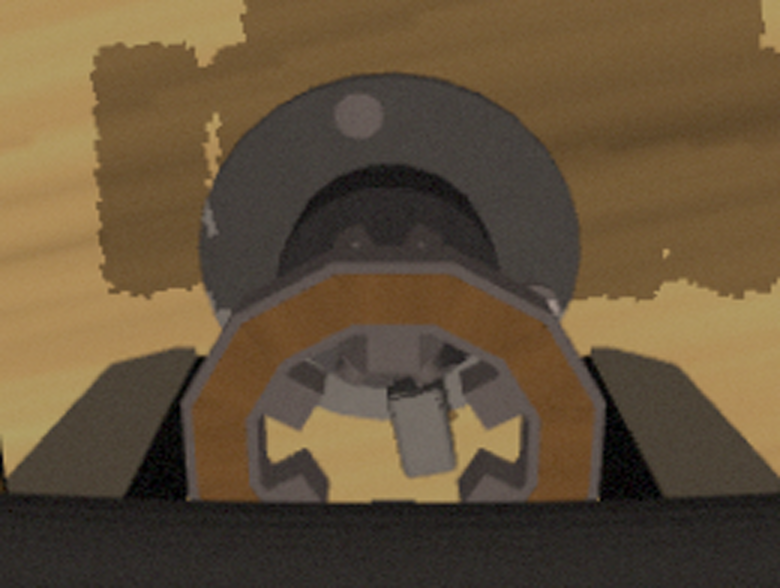

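The wrist view shows the disc held level over the hub. Its front tooth sits between the two front splines, so the angle looks right. I'm lowering it onto the pilot.

Emit:
{"method": "arm_command", "body": {"deltas": [[[0.17, -0.07, -1.5, 0, 0, 0], [0, 0, -2.0, 0, 0, 0], [0, 0, -1.0, 0, 0, 0], [0, 0, -0.5, 0, 0, 0], [0, 0, -0.5, 0, 0, 0], [0, 0, -0.4, 0, 0, 0], [0, 0, 0, 0, 0, 0]]], "squeeze": 12}}

```text
t: 4.67
tool_pos: [0.559, -0.0563, 0.0633]
orientation: [-0.334, -3.123, -0.0]
force: [-0.1, -0.3, -1.2]
opening: 0.0602
gripper_force: 12.0
```

Emit:
{"method": "arm_command", "body": {"deltas": [[[0, 0, -0.2, 0, 0, 0], [0, 0, -0.2, 0, 0, 0], [0, 0, -0.2, 0, 0, 0], [0, 0, 0, 0, 0, 0]]]}}

```text
t: 5.0
tool_pos: [0.5591, -0.0566, 0.0575]
orientation: [-0.335, -3.124, -0.0]
force: [0.5, 0.1, -0.8]
opening: 0.0595
gripper_force: 12.0
```

```bash
python3 -c "
from h import *
pose()"
```

```text
t 5.0 p [ 0.5591 -0.0566  0.0575] yang 77.76 z [-1.e-04  0.e+00 -1.e+00] F [ 0.55  0.07 -0.82] M [ 0.01 -0.03  0.02] q [-0.19  0.17  1.75 -0.    1.22 -1.55]
```

No contact yet; I'll keep lowering gently.

Emit:
{"method": "arm_command", "body": {"deltas": [[[0, 0, -0.15, 0, 0, 0], [0, 0, -0.15, 0, 0, 0], [0, 0, -0.15, 0, 0, 0], [0, 0, 0, 0, 0, 0]]]}}

```text
t: 5.33
tool_pos: [0.5589, -0.0565, 0.0527]
orientation: [-0.335, -3.123, -0.0]
force: [-0.8, 0.5, -1.3]
opening: 0.0598
gripper_force: 12.0
```

```bash
python3 -c "
from h import *
pose()"
```

```text
t 5.33 p [ 0.5589 -0.0565  0.0527] yang 77.76 z [-5.e-04  1.e-04 -1.e+00] F [-0.78  0.55 -1.32] M [-0.01 -0.02  0.05] q [-0.19  0.17  1.76  0.    1.21 -1.55]
```

It has entered the splines, with the underside at about 65 and no force. I'm continuing down.

Emit:
{"method": "arm_command", "body": {"deltas": [[[0, 0, -0.25, 0, 0, 0], [0, 0, -0.25, 0, 0, 0], [0, 0, -0.25, 0, 0, 0], [0, 0, -0.25, 0, 0, 0], [0, 0, -0.25, 0, 0, 0], [0, 0, -0.25, 0, 0, 0], [0, 0, 0, 0, 0, 0]]]}}

```text
t: 5.92
tool_pos: [0.5587, -0.0565, 0.0373]
orientation: [-0.335, -3.123, -0.0]
force: [0.2, -0.0, -1.2]
opening: 0.0597
gripper_force: 12.0
```

Emit:
{"method": "arm_command", "body": {"deltas": [[[0, 0, -0.1, 0, 0, 0], [0, 0, -0.1, 0, 0, 0], [0, 0, -0.1, 0, 0, 0], [0, 0, 0, 0, 0, 0]]]}}

```text
t: 6.25
tool_pos: [0.5591, -0.0565, 0.035]
orientation: [-0.335, -3.124, -0.0]
force: [0.5, 0.7, -1.5]
opening: 0.0597
gripper_force: 12.0
```

```bash
python3 -c "
from h import *
pose()"
```

```text
t 6.25 p [ 0.5591 -0.0565  0.035 ] yang 77.76 z [-1.e-04  0.e+00 -1.e+00] F [ 0.5   0.66 -1.46] M [ 0.02 -0.04 -0.  ] q [-0.19  0.19  1.77 -0.    1.18 -1.55]
```

Emit:
{"method": "arm_command", "body": {"deltas": [[[0, 0, -0.1, 0, 0, 0], [0, 0, -0.08, 0, 0, 0], [0, 0, 0, 0, 0, 0]]]}}

```text
t: 6.5
tool_pos: [0.5591, -0.0565, 0.0332]
orientation: [-0.335, -3.124, 0.0]
force: [1.3, 0.2, -1.0]
opening: 0.0601
gripper_force: 12.0
```

Emit:
{"method": "arm_command", "body": {"deltas": [[[0, 0, -0.06, 0, 0, 0], [0, 0, -0.06, 0, 0, 0], [0, 0, 0, 0, 0, 0]]]}}

```text
t: 6.75
tool_pos: [0.5594, -0.0566, 0.0331]
orientation: [0.335, 3.124, -0.0]
force: [-3.7, 0.7, 7.2]
opening: 0.0596
gripper_force: 12.0
```

Seated: 7 N of contact at the expected height. I'm releasing and lifting, then checking.

Emit:
{"method": "arm_command", "body": {"deltas": [[[0, 0, 0, 0, 0, 0], [0, 0, 0, 0, 0, 0], [0, 0, 0, 0, 0, 0], [0, 0, 0, 0, 0, 0], [0, 0, 0, 0, 0, 0], [0, 0, 0, 0, 0, 0]]], "gripper": 1}}

```text
t: 7.25
tool_pos: [0.5591, -0.0565, 0.032]
orientation: [-0.335, -3.124, 0.0]
force: [-0.1, 0.0, 0.7]
opening: 0.0917
gripper_force: 0.0
```

Emit:
{"method": "arm_command", "body": {"deltas": [[[0, 0, 1, 0, 0, 0], [0, 0, 2.5, 0, 0, 0], [0, 0, 4, 0, 0, 0], [0, 0, 4, 0, 0, 0], [0, -3.7, 1.5, 0, 0, -0.8], [0, -3.7, 0, 0, 0, -0.8], [0, -3.7, 0, 0, 0, -0.8], [0, -3.7, 0, 0, 0, -0.8], [0, -3.7, 0, 0, 0, -0.8], [0, -3.7, 0, 0, 0, -0.8], [0, 0, 0, 0, 0, 0], [0, 0, 0, 0, 0, 0]]]}}

```text
t: 8.25
tool_pos: [0.5587, -0.2806, 0.1627]
orientation: [0.47, 3.106, -0.0]
force: [-0.0, 0.2, -0.7]
opening: 0.0929
gripper_force: 0.0
```

Run:
```python
from h import *
pose()
m=eyes.camera_model('wrist'); w=eyes.read_camera('wrist'); cv2.imwrite('pics/w3.png',w); np.save('w3.npy',m)
t=eyes.read_camera('top'); cv2.imwrite('pics/top3.png',t)
a=cv2.resize(t[208:274,324:368],None,fx=6,fy=6,interpolation=cv2.INTER_CUBIC)
b=cv2.resize(w[165:297,240:400],None,fx=3,fy=3,interpolation=cv2.INTER_CUBIC)
cv2.imwrite('pics/c3.png',np.hstack([a,b]))
```

```text
t 8.25 p [ 0.5587 -0.2806  0.1627] yang 72.77 z [ 2.e-04 -2.e-04 -1.e+00] F [-0.02  0.22 -0.72] M [-0.02  0.02 -0.04] q [-0.55  0.23  1.48 -0.    1.43 -1.82]
```

View pics/c3.png

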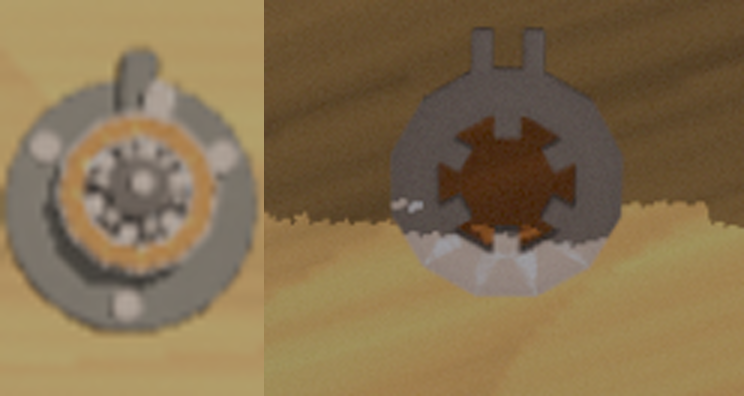

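The disc is home with its tab beside the lug. The plate's centre in the wrist picture is at (320.5,225.2), and its prong ends are at (321,174).

Run:
```python
from h import *
m=np.load('w3.npy',allow_pickle=True).item()
c=at('wrist',320.5,225.2,.028,m);t=at('wrist',321,174,.028,m);d=t-c
print(c,t,np.degrees(np.arctan2(d[1],d[0])),np.hypot(*d[:2]))
off=(324,208)
c=at('top',(138.5)/6-.5+off[0],(194)/6-.5+off[1],.055);t=at('top',160.5/6-.5+off[0],82/6-.5+off[1],.053);d=t-c
print(c,t,np.degrees(np.arctan2(d[1],d[0])),np.hypot(*d[:2]))
```

```text
[ 0.55386589 -0.27830708  0.028     ] [ 0.51359986 -0.26537271  0.028     ] 162.19179428339677 0.04229244783149896
[ 0.55752376 -0.05630074  0.055     ] [ 0.60079435 -0.06395221  0.053     ] -10.027868100836333 0.04394188004223329
```

Emit:
{"method": "arm_command", "body": {"deltas": [[[-0.51, 0.18, -2.5, 0, 0, -0.3], [0, 0, -3.5, 0, 0, 0], [0, 0, -3.5, 0, 0, 0], [0, 0, -3.0, 0, 0, 0], [0, 0, -2.0, 0, 0, 0], [0, 0, -1.0, 0, 0, 0], [0, 0, 0, 0, 0, 0], [0, 0, 0, 0, 0, 0]]]}}

```text
t: 9.02
tool_pos: [0.5546, -0.276, 0.0079]
orientation: [0.472, 3.106, 0.0]
force: [-0.3, -0.1, 0.9]
opening: 0.0933
gripper_force: 0.0
```

Emit:
{"method": "arm_command", "body": {"deltas": [[[0, 0, 0, 0, 0, 0], [0, 0, 0, 0, 0, 0], [0, 0, 0, 0, 0, 0], [0, 0, 0, 0, 0, 0], [0, 0, 0, 0, 0, 0], [0, 0, 0, 0, 0, 0], [0, 0, 0, 0, 0, 0], [0, 0, 0, 0, 0, 0]]], "gripper": -1, "squeeze": 15}}

```text
t: 9.68
tool_pos: [0.5546, -0.2772, 0.008]
orientation: [0.473, 3.105, -0.001]
force: [-1.0, -0.2, 5.5]
opening: 0.0636
gripper_force: 15.0
```

```bash
python3 -c "
from h import *
pose()"
```

```text
t 9.68 p [ 0.5546 -0.2772  0.008 ] yang 72.66 z [ 1.e-03 -8.e-04 -1.e+00] F [-0.96 -0.23  5.54] M [-0.14  0.24  0.04] q [-0.55  0.37  1.61 -0.    1.16 -1.81]
```

Emit:
{"method": "arm_command", "body": {"deltas": [[[0, 0, 2, 0, 0, 0], [0, 0, 4, 0, 0, 0], [0, 0, 4, 0, 0, 0], [0.06, 3.68, 1, 0, 0, 0.83], [0.06, 3.68, 0, 0, 0, 0.83], [0.06, 3.68, 0, 0, 0, 0.83], [0.07, 3.68, 0, 0, 0, 0.83], [0.07, 3.68, 0, 0, 0, 0.83], [0.07, 3.68, 0, 0, 0, 0.83], [0, 0, 0, 0, 0, 0], [0, 0, 0, 0, 0, 0], [0, 0, 0, 0, 0, 0]]]}}

```text
t: 10.68
tool_pos: [0.5577, -0.0561, 0.1168]
orientation: [-0.337, -3.123, 0.001]
force: [-0.5, -0.1, -1.9]
opening: 0.0637
gripper_force: 15.0
```

```bash
python3 -c "
from h import *
pose()"
```

```text
t 10.68 p [ 0.5577 -0.0561  0.1168] yang 77.68 z [-7.e-04 -4.e-04 -1.e+00] F [-0.48 -0.08 -1.95] M [-0.03 -0.06  0.06] q [-0.19  0.1   1.71 -0.    1.33 -1.55]
```

Emit:
{"method": "arm_command", "body": {"deltas": [[[0.07, 0, -1.5, 0, 0, 0], [0, 0, -2.0, 0, 0, 0], [0, 0, -1.0, 0, 0, 0], [0, 0, -0.5, 0, 0, 0], [0, 0, -0.4, 0, 0, 0], [0, 0, -0.2, 0, 0, 0], [0, 0, -0.2, 0, 0, 0], [0, 0, 0, 0, 0, 0]]], "squeeze": 12}}

```text
t: 11.35
tool_pos: [0.559, -0.0562, 0.0595]
orientation: [0.338, 3.123, -0.0]
force: [0.1, -0.4, -0.6]
opening: 0.0638
gripper_force: 12.0
```

Emit:
{"method": "arm_command", "body": {"deltas": [[[0, 0, -0.15, 0, 0, 0], [0, 0, -0.15, 0, 0, 0], [0, 0, -0.1, 0, 0, 0], [0, 0, 0, 0, 0, 0]]]}}

```text
t: 11.68
tool_pos: [0.5586, -0.0559, 0.0551]
orientation: [-0.338, -3.123, 0.0]
force: [-0.2, -0.6, -1.1]
opening: 0.0641
gripper_force: 12.0
```

```bash
python3 -c "
from h import *
pose()"
```

```text
t 11.68 p [ 0.5586 -0.0559  0.0551] yang 77.65 z [-1.e-04 -0.e+00 -1.e+00] F [-0.21 -0.62 -1.07] M [0.01 0.02 0.03] q [-0.19  0.17  1.76 -0.    1.22 -1.55]
```

Emit:
{"method": "arm_command", "body": {"deltas": [[[0, 0, -0.2, 0, 0, 0], [0, 0, -0.2, 0, 0, 0], [0, 0, -0.2, 0, 0, 0], [0, 0, -0.2, 0, 0, 0], [0, 0, 0, 0, 0, 0]]]}}

```text
t: 12.1
tool_pos: [0.5582, -0.0559, 0.0464]
orientation: [-0.338, -3.122, -0.0]
force: [0.8, -0.4, -1.5]
opening: 0.0639
gripper_force: 12.0
```

Emit:
{"method": "arm_command", "body": {"deltas": [[[0, 0, -0.1, 0, 0, 0], [0, 0, -0.1, 0, 0, 0], [0, 0, 0, 0, 0, 0]]]}}

```text
t: 12.35
tool_pos: [0.5586, -0.0559, 0.0449]
orientation: [-0.338, -3.123, -0.0]
force: [-0.5, 0.0, -1.0]
opening: 0.0637
gripper_force: 12.0
```

Emit:
{"method": "arm_command", "body": {"deltas": [[[0, 0, -0.1, 0, 0, 0], [0, 0, -0.05, 0, 0, 0], [0, 0, 0, 0, 0, 0]]]}}

```text
t: 12.6
tool_pos: [0.5586, -0.0559, 0.0435]
orientation: [-0.338, -3.123, -0.0]
force: [0.3, -0.4, -1.1]
opening: 0.0637
gripper_force: 12.0
```

Emit:
{"method": "arm_command", "body": {"deltas": [[[0, 0, -0.06, 0, 0, 0], [0, 0, -0.05, 0, 0, 0], [0, 0, 0, 0, 0, 0]]]}}

```text
t: 12.85
tool_pos: [0.5588, -0.056, 0.043]
orientation: [0.338, 3.123, -0.0]
force: [-2.1, 0.1, 3.2]
opening: 0.0639
gripper_force: 12.0
```

Contact is 4 N at the home height (TCP 43). I'm releasing and retreating.

Emit:
{"method": "arm_command", "body": {"deltas": [[[0, 0, 0, 0, 0, 0], [0, 0, 0, 0, 0, 0], [0, 0, 0, 0, 0, 0], [0, 0, 0, 0, 0, 0], [0, 0, 0, 0, 0, 0], [0, 0, 0, 0, 0, 0]]], "gripper": 1}}

```text
t: 13.35
tool_pos: [0.5587, -0.0559, 0.0425]
orientation: [-0.338, -3.123, -0.0]
force: [0.6, -1.0, -0.5]
opening: 0.0923
gripper_force: 0.0
```

Emit:
{"method": "arm_command", "body": {"deltas": [[[0, 0, 1, 0, 0, 0], [0, 0, 2.5, 0, 0, 0], [0, 0, 4, 0, 0, 0], [0, 0, 4, 0, 0, 0], [-2.5, 0, 1, 0, 0, 0], [-2.5, 0, 0, 0, 0, 0], [-2.5, 0, 0, 0, 0, 0], [-2.5, 0, 0, 0, 0, 0], [0, 0, 0, 0, 0, 0], [0, 0, 0, 0, 0, 0], [0, 0, 0, 0, 0, 0]]]}}

```text
t: 14.27
tool_pos: [0.4595, -0.0561, 0.1685]
orientation: [0.338, 3.121, -0.0]
force: [-1.0, 0.1, 0.1]
opening: 0.0927
gripper_force: 0.0
```

Run:
```python
from h import *
pose()
w=eyes.read_camera('wrist'); t=eyes.read_camera('scene'); u=eyes.read_camera('top')
f=lambda a,k:cv2.resize(a,None,fx=k,fy=k,interpolation=cv2.INTER_CUBIC)
a=f(t[215:275,265:325],4); c=f(u[211:271,316:376],4)
b=cv2.resize(w,(640,480))[:480]
cv2.imwrite('pics/c4.png',np.hstack([b,np.vstack([cv2.resize(a,(160,240)) if 0 else a[:, 40:200],c[:,40:200]])]))
```

```text
t 14.27 p [ 0.4595 -0.0561  0.1685] yang 77.63 z [ 2.e-03 -4.e-04 -1.e+00] F [-1.    0.1   0.14] M [ 0.03 -0.02 -0.02] q [-0.23 -0.22  1.92  0.    1.44 -1.59]
```

View pics/c4.png

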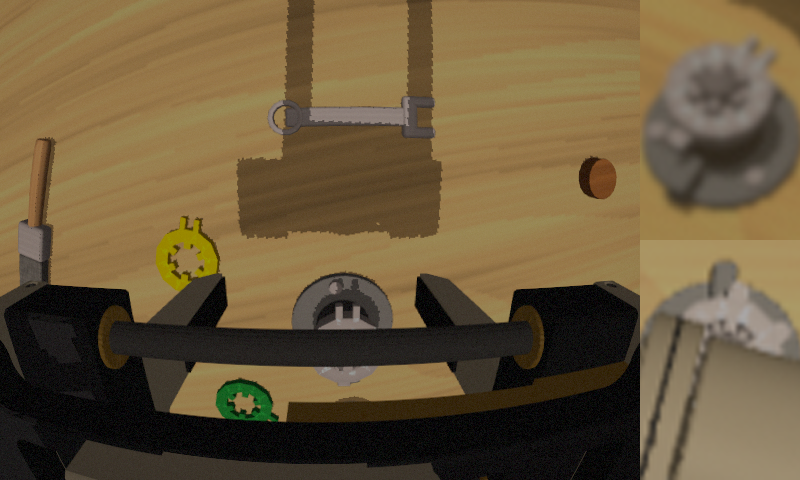

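The views show the plate flat on the disc, with its forked tab at (345,315) pointing toward the robot, opposite the disc tab. The seating height and contact force match home, so I'm handing it in.

```bash
python3 -c "
from plant import ticket
print(ticket.close_job())"
```

```text
the job is handed in; nothing more can be done
None
```

The disc and plate are both on the hub with their tabs opposite and the gripper clear; each went home with no more than about 8 N read at the wrist, and I handed the job in at about 14 s (no verdict came back).

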